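# Bleed the air unit with the push rod

### The job

Bleed down the bench air unit: lift the push rod (the hanging tool with the straight cylindrical handle and blunt round rod) up and off its two-pronged hook, lower its rod end into the open guard collar on the air unit, and with it press the spring-loaded bleed stem inside half way down its 20 mm travel. Keep it there: finish still gripping the push rod, upright, holding the stem at half travel. Leave the other tool hanging on its hook and do not disturb anything else on the bench.

Things in the scene. Friction and masses are not known exactly. Their poses are not given: they have to be found in the camera images.
- push_rod: push rod, hanging upright: blunt steel rod, 12 mm diameter, 100 mm long, under a light-wood handle: flange 38 mm diameter at 100 to 108 mm, then a straight cylinder 28 mm diameter up to 170 mm (flat top). Heights from its origin, the centre of the rod's lower end; z runs up the rod. Round: yaw does not matter. 0.10 to 0.18 kg.
- rod_grip (a point): a good place to grip the push rod: the middle of its handle, on the axis, 145 mm above the rod's lower end
- rod_stand: fixed stand on which the push rod hangs. Origin on the bench below the hook; foot 100 x 80 mm; flat post at x = 36 to 48 mm, 136 mm high. Two 7 mm prongs run to -x, 18 mm clear between them; the rod hangs between, its flange resting on their upper side, 135 mm up (rod end 35 mm up). Prong ends, at x = -31 mm, turn up 12 mm. Lift 115 mm to clear all, or 20 mm and then out along -x.
- scraper: NOT the tool to use: a scraper of the same wood and steel that hangs in the same way on a second stand; its handle is pear-shaped (fattest, 46 mm, near the top) and its blade is flat and thin. Origin at its lower end; 165 mm long, so its top hangs 200 mm above the bench.
- scraper_stand: the second, identical fixed stand, on which the scraper hangs; origin and axes as for the rod stand
- air_unit: fixed air unit: aluminium block 120 x 90 x 45 mm on a 140 x 110 mm base plate. Origin on the bench under the block's centre. On top, in its own axes: the open steel guard collar at x = -30 mm, y = 0; a closed filler of the same width with a domed cap at x = 33, y = 22 (80 mm high in all); a round gauge on a stalk at x = 33, y = -22 (122 mm high in all).
- collar_rim (a point): the centre of the mouth of the guard collar, 95 mm above the bench. The collar is an upright steel tube, 38 mm outside, 26 mm bore, standing 50 mm out of the block; the round brass bleed stem is down in its bore.
- stem_top (a point): the centre of the flat top of the bleed stem (21 mm in diameter), down inside the guard collar: 23 mm below the collar's rim (72 mm above the bench) when not pressed. It goes down with the stem.
- bleed_stem (a joint): how far the bleed stem is pressed down, in m: 0 released, 0.010 half way, 0.020 at the bottom stop. A spring pushes it back up: about 3 N where it starts to move, 6 N at half way, 9 N at the bottom.
- jar: bystander, to be left alone: small clear glass jar with a white lid, 44 mm across, 60 mm tall; origin at the centre of its underside
- screwdriver: bystander, to be left alone: wooden-handled screwdriver, 170 mm long, lying flat on the bench
- bezel: bystander, to be left alone: flat brass ring, 44 mm outside, 12 mm high, lying on the bench; origin at the centre of its underside
- hammer: bystander, to be left alone: hammer, 220 mm long, lying flat on the bench
- block: bystander, to be left alone: dark wooden block, 60 x 45 x 30 mm, on the bench; origin at the centre of its underside
- cup: bystander, to be left alone: white china cup without a handle, 70 mm across, 80 mm tall; origin at the centre of its underside
Mind the look-alikes: they are no part of the job. What is shaped like the push_rod but red or turquoise is not meant. What is shaped like the air_unit but pink is not meant.

How it is judged:
By the outcome, as a careful person would: the job done as asked, in the order asked, and still so for the second after the job is handed in, while the arm keeps its last pose, push and grip.
It also fails if it takes over 48 s, if anything falls off the work surface, if the arm or the gripper's body presses on something with over 40 N, if the wrist force passes 120 N, or if a joint passes its speed limit or range.

### The arm

A 6-joint arm with a two-finger parallel gripper is mounted at the origin on the work surface. World frame = base frame: x ahead of the robot, y to its left, z up, the work surface at z = 0. Lengths are in m, angles in rad, forces in N, time in s.
With the tool pointing down it reaches from about 0.325 to 0.85 m from the base axis. Payload 4.4 kg.
Tool frame: the origin (TCP) lies midway between the tips of the shut fingers; the grasp point (between the pads) lies 19 mm behind it (bot.tcp_to_grasp is the z of the grasp point in the tool frame, in m); z points along the fingers, y is the direction in which the jaws open and shut (so a half turn about z gives the same grasp; the last joint's range is limited). The gripper opens to 94 mm and grips with 3 to 60 N. Pads are 16 mm wide; open, the fingers measure 119 mm over their backs; the gripper's body (75 mm by 177 mm) begins 78 mm behind the grasp point.
Start: joints at [1.079, 0.207, 1.542, -0, 1.393, -0.15], TCP at [0.193, 0.542, 0.205] pointing down, gripper open.
Joint ranges: [-2.73, 2.73], [-0.86, 2.22], [0.23, 2.46], [-1.11, 4.25], [0.08, 2.63], [-2.82, 2.82]. Speed limits (rad/s): [2.79, 2.79, 3.14, 3.14, 3.14, 3.14].

### API

Orientations are given as a unit quaternion [w, x, y, z].
In Python, from bench import bot, get_image, job gives the robot as it stands.
- The arm moves only by the shell command python3 -m creep 'ROWS' [FORCE]. ROWS is JSON, a list of rows, each a list of 7 numbers: the opening, from 0 (shut) to 1 (fully open), then the shift along the tool's x, y, z in m, then the turn, a rotation vector about the tool's x, y, z in degrees. A call has 1 to 10 rows; each row is the pose to reach, as a shift and turn from the pose commanded when the call began, along the tool's axes at that moment; what a row does not reach only later rows make up. A row lasts 1/12 s, in which the tool goes at most 41.7 mm and 7.16 degrees, less where a joint would pass 70% of its speed; a pose out of reach is approached as far as the arm can. A call with a gripper value outside its range is refused whole. The fingers move at their own pace and stop on an object; FORCE is the grip in N (left out, the last holds). Time passes only in rows, so rows that repeat a pose let the fingers close. It gives the time, the measured TCP pose, the force and the opening at its end, in the units of the state.
- bot.state(): the state, without advancing time (a new reading comes with each control period).
- get_image(name): name is "scene" or "top"; returns a dict with "image" (480x640x3 uint8, blue, green, red), "z_map" (480x640 float32, m along the optical axis (not along the pixel's ray), 0 where there is no reading), "fx", "fy", "cx", "cy" (pixels), "dist" ([k1, k2, p1, p2, k3] as OpenCV has them; the pictures are not rectified), "world_from_camera" (4x4, takes a point from camera to world coordinates). Camera axes: x right, y down, z forward; pixel columns grow to the right and rows downward; lengths in m; the calibration is good to about 2 mm. A picture is of the moment at which its call begins.
- job.hand_in(): hands the job in, once; it reports no verdict.
The state is a dict: "clock": time; "joint_pos": joint angles; "dq": joint speeds; "joint_torque": joint torques, N m; "position": TCP position; "ee_rot": TCP orientation; "wrist_force": force on the tool from outside, world axes, zero at the start; "wrist_torque": the same for the moment, N m; "gripper_width": finger opening in m.
Only numpy, scipy, OpenCV 4.12 (cv2) and the standard library are available. Lean on these libraries where they do the work, as an engineer would, in place of code of your own. Each camera call takes 0.05 s, during which the arm holds its last target.

## Working session

There is one attempt and no reset: what is moved stays moved. The work goes in short steps, Python scripts to look and compute and a shell command to move; the robot and the scene stay as the last step left them, time stands still between calls to the robot, and variables do not carry over. Pictures are saved under pics/ and viewed, and the job is handed in when it is done.

```bash
mkdir -p pics; ls
python3 - <<'E'
from bench import bot,get_image
import cv2,pickle
print(bot.state(), bot.tcp_to_grasp)
for n in("scene","top"):
    d=get_image(n); pickle.dump(d,open(n+".pkl","wb")); cv2.imwrite(f"pics/{n}0.png",d["image"])
    print(n,d["fx"],d["fy"],d["cx"],d["cy"],d["dist"]); print(d["world_from_camera"])
E
```

```text
pics
{'clock': 0.0, 'joint_pos': array([ 1.07852558e+00,  2.07407862e-01,  1.54293390e+00,  6.37308020e-06,
        1.39350841e+00, -1.50481523e-01]), 'dq': array([-0.00020232, -0.00279742,  0.00018177,  0.00051535, -0.00128661,
       -0.00123514]), 'joint_torque': array([-1.84159559e-03, -3.70884991e+01, -2.81412059e+01,  6.98357681e-02,
        3.61123681e-02, -1.57760883e-04]), 'position': array([0.19233873, 0.54102342, 0.20430723]), 'ee_rot': array([-3.59520086e-04,  1.70064447e-01,  9.85432296e-01, -1.06997996e-03]), 'wrist_force': array([ 0.58884687, -0.17010419,  0.48538448]), 'wrist_torque': array([-0.01814546, -0.02426069, -0.00381833]), 'gripper_width': 0.09388241805934733} -0.0188
scene 481.1528648937678 481.1528648937678 312.3339287232811 232.65888222224697 [0.02989062 0.         0.         0.         0.        ]
[[-0.02310436  0.72948379 -0.68360777  1.23399036]
 [ 0.9996514   0.00811786 -0.02512326  0.02090581]
 [-0.01277758 -0.68394992 -0.72941705  0.88157253]
 [ 0.          0.          0.          1.        ]]
top 502.5264764939573 502.5264764939573 313.582787567961 232.5520245277478 [-0.08591434  0.          0.          0.          0.        ]
[[-0.01203634 -0.99385399  0.11004255  0.37294843]
 [-0.9998298   0.01350089  0.01257351 -0.00371857]
 [-0.01398191 -0.10987249 -0.99384734  1.48357031]
 [ 0.          0.          0.          1.        ]]
```

View pics/scene0.png

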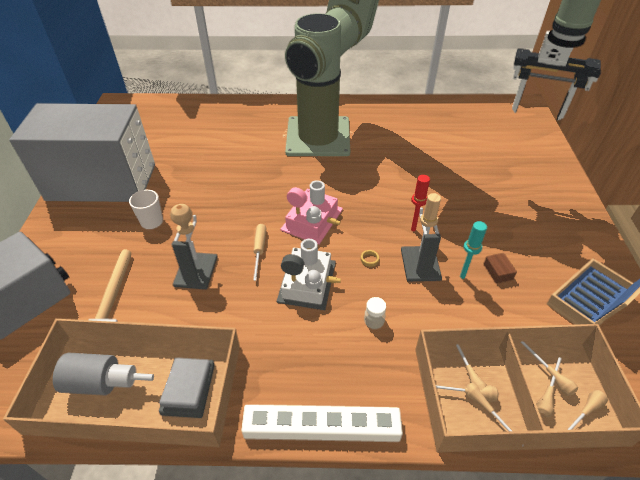

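View pics/top0.png

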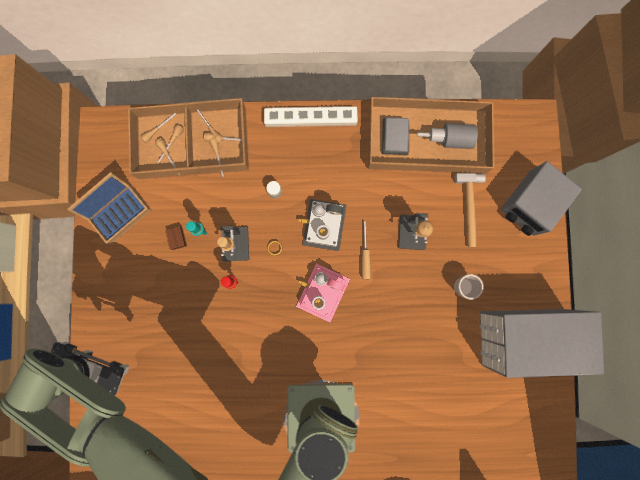

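Candidates for the push rod: light wood at scene (432,208), red at (422,190), turquoise at (475,240) and the pear-handled scraper at (182,215). The straight wooden one at (432,208) fits. Air units: grey at (307,275) is the one meant; pink at (312,212) is the look-alike. I'll confirm both in crops.

Run:
```python
import cv2,pickle,numpy as np
s=pickle.load(open("scene.pkl","rb"))["image"];t=pickle.load(open("top.pkl","rb"))["image"]
r=lambda im,x,y,w,h:cv2.resize(im[y:y+h,x:x+w],(400,300),interpolation=cv2.INTER_CUBIC)
cv2.imwrite("pics/crop0.png",np.vstack([np.hstack([r(s,390,170,120,90),r(s,260,220,120,90)]),np.hstack([r(t,180,210,100,75),r(t,280,190,100,75)])]))
```

```text
(no output)
```

View pics/crop0.png

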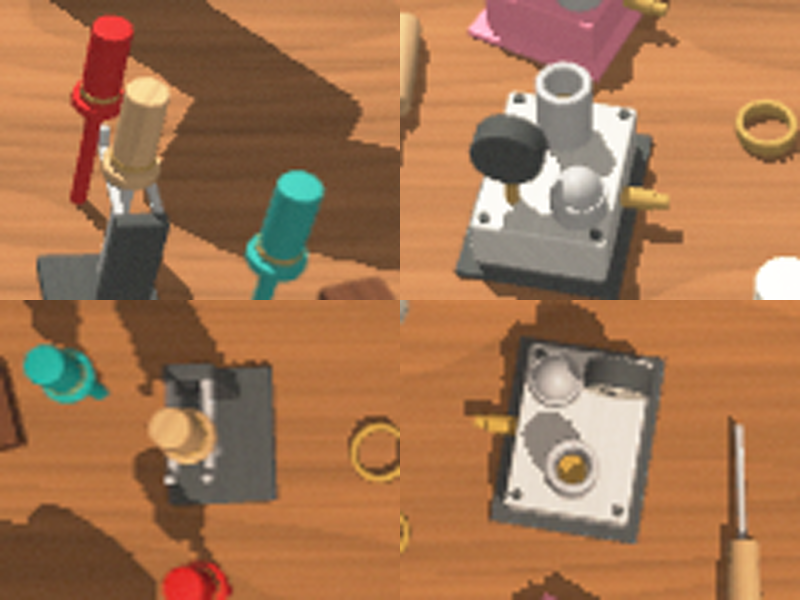

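The crops confirm it: a straight light-wood handle on the prongs, and the grey unit with an open collar showing the brass stem. Next I'll measure both from the two depth views.

```bash
cat > h.py <<'E'
import cv2,pickle,numpy as np
from scipy.optimize import least_squares
def cloud(d):
    h,w=d["z_map"].shape
    K=np.array([[d["fx"],0,d["cx"]],[0,d["fy"],d["cy"]],[0,0,1.]])
    u,v=np.meshgrid(np.arange(w),np.arange(h))
    p=cv2.undistortPoints(np.stack([u,v],-1).reshape(-1,1,2).astype(float),K,np.array(d["dist"])).reshape(h,w,2)
    z=d["z_map"]; P=np.dstack([p*z[...,None],z])
    M=d["world_from_camera"]; W=P@M[:3,:3].T+M[:3,3]; W[z==0]=np.nan
    return W
def proj(d,P):
    K=np.array([[d["fx"],0,d["cx"]],[0,d["fy"],d["cy"]],[0,0,1.]])
    M=np.linalg.inv(d["world_from_camera"])
    return cv2.projectPoints(np.atleast_2d(P).astype(float),cv2.Rodrigues(M[:3,:3])[0],M[:3,3],K,np.array(d["dist"]))[0].reshape(-1,2)
def tri(a,ua,b,ub):
    return least_squares(lambda P:np.r_[proj(a,P)[0]-ua,proj(b,P)[0]-ub],[.5,0,.1])
def circ(p,r=None):
    f=lambda q:np.hypot(p[:,0]-q[0],p[:,1]-q[1])-(q[2] if r is None else r)
    return least_squares(f,[p[:,0].mean(),p[:,1].mean(),.015],loss="soft_l1",f_scale=.002).x
E
python3 - <<'E'
from h import *
D={n:pickle.load(open(n+".pkl","rb")) for n in("scene","top")}
C={n:cloud(D[n]) for n in D}
for n,(x,y,w,h) in {"scene":(415,185,30,45),"top":(205,225,45,35)}.items():
    W=C[n][y:y+h,x:x+w].reshape(-1,3); im=D[n]["image"][y:y+h,x:x+w].reshape(-1,3).astype(int)
    m=(im[:,2]>im[:,0]+25)&(W[:,2]>.13); q=W[m]
    t=q[q[:,2]>np.nanpercentile(q[:,2],97)-.005]
    print(n,len(q),"ztop",np.median(t[:,2]),len(t),"top mean",t[:,:2].mean(0),(t[:,:2].min(0)+t[:,:2].max(0))/2,np.ptp(t[:,:2],axis=0))
    s=q[(q[:,2]>.148)&(q[:,2]<.198)]; print(" side circ",len(s),circ(s,.014))
for n,(x,y,w,h) in {"scene":(295,235,30,30),"top":(308,218,30,28)}.items():
    W=C[n][y:y+h,x:x+w].reshape(-1,3)
    t=W[(W[:,2]>.088)&(W[:,2]<.1)]
    print(n,"rim z",np.median(t[:,2]),len(t),(t.min(0)+t.max(0))/2,circ(t),np.ptp(t,axis=0)); 
# stand/unit orientation
for nm,(x,y,w,h) in {"stand":(210,215,50,55),"unit":(295,185,60,75)}.items():
    W=C["top"][y:y+h,x:x+w].reshape(-1,3)
    for lo,hi in((.003,.02),(.04,.05),(.125,.15)):
        t=W[(W[:,2]>lo)&(W[:,2]<hi)]
        if len(t)>8: print(nm,lo,len(t),cv2.minAreaRect((t[:,:2]*1000).astype(np.float32)))
E
```

```text
scene 590 ztop 0.20355863028404053 106 top mean [0.49690317 0.24531691] [0.49621605 0.24512337] [0.02675186 0.02693878]
 side circ 276 [0.49322637 0.24584597 0.015     ]
top 229 ztop 0.20543136495849668 62 top mean [0.4950248  0.24898241] [0.49460557 0.2481867 ] [0.02367946 0.02613787]
 side circ 46 [0.49468511 0.24967481 0.015     ]
scene rim z 0.09297430824724207 127 [ 0.54993135 -0.01278758  0.09318829] [ 0.5323091  -0.01319342  0.01600396] [0.07563503 0.03540504 0.01024334]
top rim z 0.0937785642024962 76 [ 0.53083098 -0.0110067   0.09341102] [ 0.53104898 -0.01115789  0.01577853] [0.03428075 0.03630654 0.0107767 ]
stand 0.003 897 ((512.4317016601562, 250.52435302734375), (147.50885009765625, 162.51329040527344), 89.89276123046875)
stand 0.125 189 ((503.979736328125, 248.7565155029297), (81.93287658691406, 35.74788284301758), 3.5739328861236572)
unit 0.003 782 ((568.6809692382812, -17.993682861328125), (176.69845581054688, 221.93170166015625), 89.3148422241211)
unit 0.04 732 ((560.6356201171875, -16.198585510253906), (89.79790496826172, 119.88574981689453), 80.34082794189453)
```

Run:
```python
from h import *
t=pickle.load(open("top.pkl","rb"))["image"];s=pickle.load(open("scene.pkl","rb"))["image"]
r=lambda im,x,y,w,h:cv2.resize(im[y:y+h,x:x+w],(400,400),interpolation=cv2.INTER_CUBIC)
cv2.imwrite("pics/crop1.png",np.hstack([r(t,203,218,50,50),r(t,303,207,40,40)]))
cv2.imwrite("pics/crop2.png",np.hstack([r(s,410,185,50,50),r(s,290,230,40,40)]))
```

```text
(no output)
```

View pics/crop1.png

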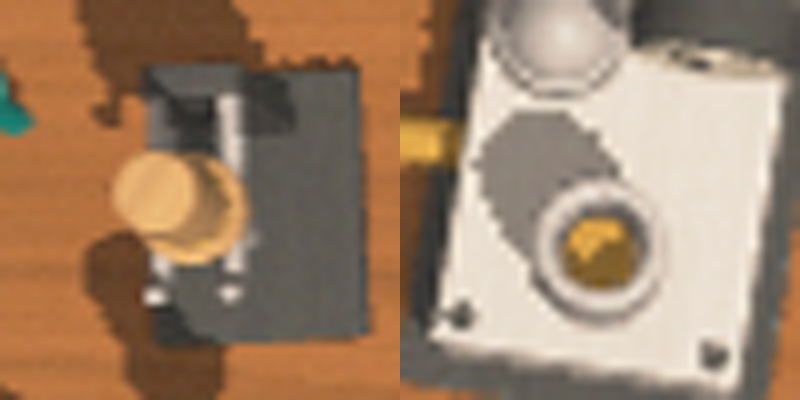

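View pics/crop2.png

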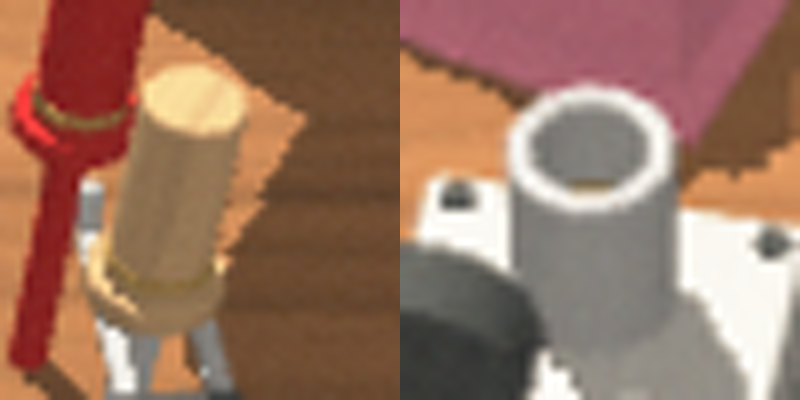

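Run:
```python
from h import *
S,T=[pickle.load(open(n+".pkl","rb")) for n in("scene","top")]
for nm,a,b in(("handle top",(433.7,197.1),(221.9,241.4)),("rim",(308.75,244.4),(322.55,231.55))):
    r=tri(S,a,T,b); print(nm,r.x,r.fun)
CS,CT=cloud(S),cloud(T)
for nm,im,C in(("s",S["image"],CS),("t",T["image"],CT)):
    hsv=cv2.cvtColor(im,cv2.COLOR_BGR2HSV)
    for c,m in(("red",((hsv[...,0]<6)|(hsv[...,0]>174))&(hsv[...,1]>200)),("turq",(hsv[...,0]>80)&(hsv[...,0]<95)&(hsv[...,1]>150))):
        P=C[m]; P=P[(P[:,2]>.01)&(abs(P[:,0]-.47)<.15)&(abs(P[:,1]-.26)<.12)]
        t=P[P[:,2]>np.percentile(P[:,2],95)-.005]
        print(nm,c,len(P),"zmin/max",P[:,2].min(),P[:,2].max(),"top ctr",(t[:,:2].min(0)+t[:,:2].max(0))/2,"lo",P[P[:,2]<P[:,2].min()+.02].mean(0))
from scipy.spatial.transform import Rotation as R
from bench import bot
q=bot.state()["ee_rot"];print(R.from_quat(q[[1,2,3,0]]).as_matrix().round(3))
```

```text
handle top [0.49477101 0.24675419 0.20314254] [ 0.57154378 -0.02744734  0.72671129  0.08910243]
rim [ 0.52953893 -0.01249932  0.09208293] [ 0.38770616 -0.00423708  0.49049085 -0.02466547]
s red 19 zmin/max 0.014212985350531726 0.1631510399928865 top ctr [0.40320476 0.24218952] lo [0.39552448 0.24627089 0.01421299]
s turq 445 zmin/max 0.010629756441463356 0.17136162175881586 top ctr [0.54307759 0.33658859] lo [0.54546436 0.33627075 0.02028496]
t red 128 zmin/max 0.01222396059330566 0.17610351824919412 top ctr [0.39266698 0.24464492] lo [0.39321485 0.2409448  0.01222396]
t turq 143 zmin/max 0.022440771943696758 0.17574829110879753 top ctr [0.5400747  0.33813861] lo [0.53860363 0.33483116 0.03253284]
[[-0.942  0.335 -0.001]
 [ 0.335  0.942 -0.002]
 [ 0.    -0.002 -1.   ]]
```

```bash
python3 -m creep '[[0.7,0,0,-0.03,0,0,0],[0.7,0,0,-0.06,0,0,0],[0.7,-0.03,-0.015,-0.06,0,0,0],[0.7,-0.06,-0.03,-0.06,0,0,0],[0.7,-0.09,-0.045,-0.06,0,0,0],[0.7,-0.12,-0.06,-0.06,0,0,0],[0.7,-0.15,-0.075,-0.06,0,0,0],[0.7,-0.18,-0.09,-0.06,0,0,0],[0.7,-0.2,-0.1,-0.06,0,0,0],[0.7,-0.2,-0.1,-0.06,0,0,0]]' 20
cat > to.py <<'E'
import sys,numpy as np
from bench import bot
from scipy.spatial.transform import Rotation as R
s=bot.state();q=s["ee_rot"];M=R.from_quat(q[[1,2,3,0]]).as_matrix()
print("t",s["clock"],"pos",s["position"].round(4),"F",s["wrist_force"].round(2),"w",s["gripper_width"],"z",M[:,2].round(4),"y",M[:,1].round(3))
if len(sys.argv)>1: print("tool shift",(M.T@(np.array(sys.argv[1:4],float)-s["position"])).round(4))
E
python3 to.py 0.495 0.247 0.265
```

```text
clock: 0.93
position: [0.3501, 0.3775, 0.2649]
ee_rot: [0.0, 0.173, 0.985, -0.001]
wrist_force: [-0.2, 0.4, -0.3]
gripper_width: 0.0653
t 0.9333 pos [0.3501 0.3775 0.2649] F [-0.16  0.41 -0.26] w 0.0653117097778493 z [ 5.0e-04 -1.9e-03 -1.0e+00] y [ 0.34   0.94  -0.002]
tool shift [-0.1807 -0.0735  0.0002]
```

```bash
python3 -m creep '[[0.7,-0.03,-0.012,0,0,0,0],[0.7,-0.06,-0.024,0,0,0,0],[0.7,-0.09,-0.036,0,0,0,0],[0.7,-0.12,-0.048,0,0,0,0],[0.7,-0.15,-0.061,0,0,0,0],[0.7,-0.17,-0.069,0,0,0,0],[0.7,-0.181,-0.0735,0,0,0,0],[0.7,-0.181,-0.0735,0,0,0,0],[0.7,-0.181,-0.0735,0,0,0,0],[0.7,-0.181,-0.0735,0,0,0,0]]'
python3 to.py 0.495 0.247 0.161
python3 - <<'E'
from h import *
from bench import get_image
I=[]
for n in("scene","top"):
    d=get_image(n); x,y=proj(d,[.495,.247,.2])[0].astype(int); I.append(cv2.resize(d["image"][y-50:y+50,x-50:x+50],(400,400),interpolation=cv2.INTER_CUBIC))
cv2.imwrite("pics/hover.png",np.hstack(I))
E
```

```text
clock: 1.77
position: [0.4924, 0.2518, 0.2653]
ee_rot: [-0.001, 0.169, 0.986, 0.0]
wrist_force: [-0.8, -0.1, 1.0]
gripper_width: 0.0661
t 1.7667 pos [0.4924 0.2518 0.2653] F [-0.83 -0.1   0.95] w 0.06605583440359004 z [-1.1e-03  5.0e-04 -1.0e+00] y [0.334 0.943 0.   ]
tool shift [-0.0042 -0.0036  0.1042]
```

View pics/hover.png

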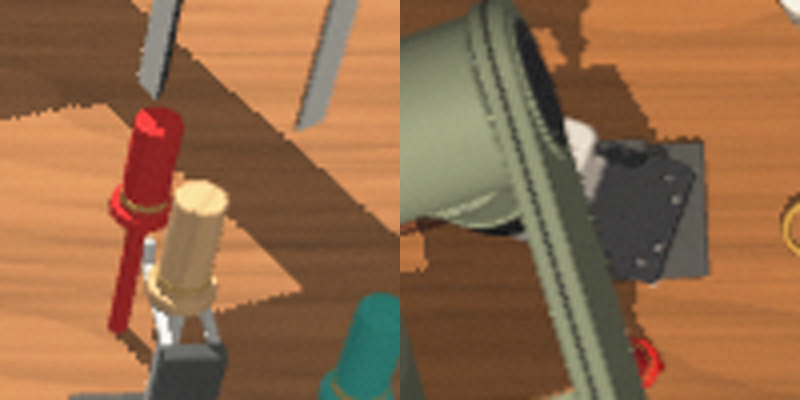

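The hover view shows the fingertips at crop (155,90) and (312,120), above and on either side of the wooden handle at (200,200). The turquoise rod is clear of them. I'll settle, read the pose, then go down in steps.

```bash
python3 -m creep '[[0.7,-0.004,-0.0035,0,0,0,0],[0.7,-0.004,-0.0035,0,0,0,0],[0.7,-0.004,-0.0035,0,0,0,0],[0.7,-0.004,-0.0035,0,0,0,0]]' >/dev/null
python3 to.py 0.495 0.247 0.161
python3 -m creep '[[0.7,0,0,0,0,0,0],[0.7,0,0,0,0,0,0]]' >/dev/null
python3 to.py 0.495 0.247 0.161
```

```text
t 2.2 pos [0.496  0.2461 0.2655] F [-0.79 -0.46  1.44] w 0.06606966254628462 z [ 1.e-04  1.e-04 -1.e+00] y [0.335 0.942 0.   ]
tool shift [0.0012 0.0005 0.1045]
t 2.3667 pos [0.4961 0.246  0.2655] F [-0.86 -0.81  0.61] w 0.06586571695838855 z [-0.  0. -1.] y [0.335 0.942 0.   ]
tool shift [0.0014 0.0006 0.1045]
```

```bash
python3 -m creep '[[0.7,0.001,0.0005,0.015,0,0,0],[0.7,0.001,0.0005,0.03,0,0,0],[0.7,0.001,0.0005,0.042,0,0,0],[0.7,0.001,0.0005,0.054,0,0,0],[0.7,0.001,0.0005,0.054,0,0,0],[0.7,0.001,0.0005,0.054,0,0,0]]' >/dev/null
python3 to.py 0.495 0.247 0.161
python3 - <<'E'
from h import *
from bench import get_image
d=get_image("scene"); x,y=proj(d,[.495,.247,.2])[0].astype(int); cv2.imwrite("pics/mid.png",cv2.resize(d["image"][y-50:y+50,x-50:x+50],(500,500),interpolation=cv2.INTER_CUBIC))
E
```

```text
t 2.8667 pos [0.4948 0.2465 0.2105] F [-0.34  0.32  0.14] w 0.06622500295224754 z [-1.9e-03 -6.0e-04 -1.0e+00] y [ 0.335  0.942 -0.001]
tool shift [-0.0001  0.0006  0.0495]
```

View pics/mid.png

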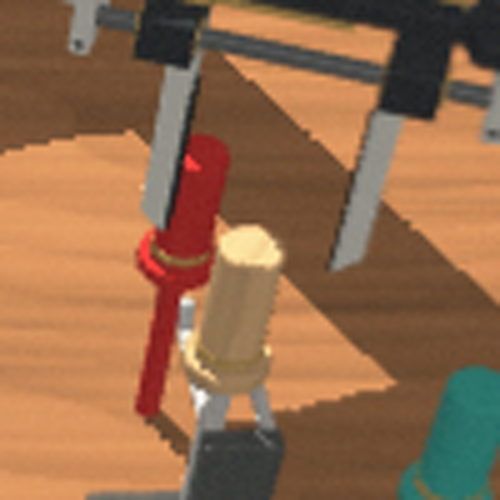

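The fingertips at crop (158,222) and (345,268) straddle the handle top at (250,245), so it is centred. I'll go down to the grasp height and close slowly.

```bash
python3 -m creep '[[0.7,0,0.0005,0.015,0,0,0],[0.7,0,0.0005,0.03,0,0,0],[0.7,0,0.0005,0.042,0,0,0],[0.7,0,0.0005,0.049,0,0,0],[0.7,0,0.0005,0.049,0,0,0],[0.7,0,0.0005,0.049,0,0,0]]' >/dev/null
python3 to.py 0.495 0.247 0.161
python3 -m creep '[[0.45,0,0,0,0,0,0],[0.35,0,0,0,0,0,0],[0.3,0,0,0,0,0,0],[0.2,0,0,0,0,0,0],[0.1,0,0,0,0,0,0],[0,0,0,0,0,0,0],[0,0,0,0,0,0,0],[0,0,0,0,0,0,0]]' 25
python3 to.py
python3 - <<'E'
from h import *
from bench import get_image
d=get_image("scene"); x,y=proj(d,[.495,.247,.17])[0].astype(int); cv2.imwrite("pics/grip.png",cv2.resize(d["image"][y-50:y+50,x-50:x+50],(500,500),interpolation=cv2.INTER_CUBIC))
E
```

```text
t 3.4167 pos [0.4956 0.2472 0.1626] F [-0.16 -0.32  0.34] w 0.06545728446288436 z [-1.e-04 -0.e+00 -1.e+00] y [ 0.335  0.942 -0.   ]
tool shift [ 0.0005 -0.0004  0.0016]
clock: 4.08
position: [0.4957, 0.2473, 0.1627]
ee_rot: [0.0, 0.17, 0.985, 0.0]
wrist_force: [-0.0, 1.3, 1.0]
gripper_width: 0.0277
t 4.0833 pos [0.4957 0.2473 0.1627] F [-0.01  1.31  1.01] w 0.027715410838914687 z [ 4.e-04  3.e-04 -1.e+00] y [0.335 0.942 0.   ]
```

View pics/grip.png

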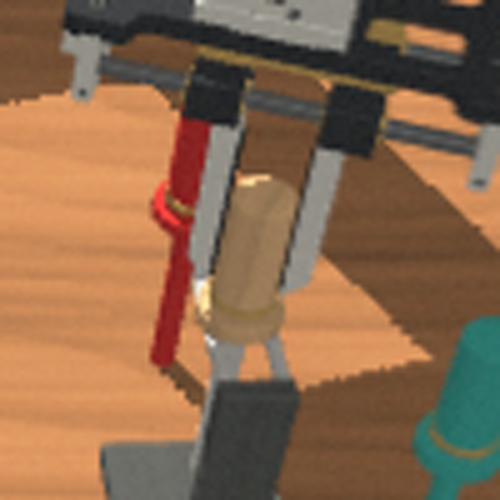

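```bash
python3 -m creep '[[0,0,0,0,0,0,0],[0,0,0,-0.003,0,0,0],[0,0,0,-0.008,0,0,0],[0,0,0,-0.015,0,0,0],[0,0,0,-0.023,0,0,0],[0,0,0,-0.03,0,0,0],[0,0,0,-0.03,0,0,0],[0,0,0,-0.03,0,0,0]]' 40
python3 -m creep '[[0,0,0,-0.015,0,0,0],[0,0,0,-0.03,0,0,0],[0,0,0,-0.045,0,0,0],[0,0,0,-0.06,0,0,0],[0,0,0,-0.075,0,0,0],[0,0,0,-0.09,0,0,0],[0,0,0,-0.1,0,0,0],[0,0,0,-0.105,0,0,0],[0,0,0,-0.105,0,0,0],[0,0,0,-0.105,0,0,0]]'
python3 to.py 0.530 -0.012 0.298
python3 - <<'E'
from h import *
from bench import get_image
d=get_image("scene"); cv2.imwrite("pics/lift.png",d["image"]); pickle.dump(d,open("lift.pkl","wb"))
E
```

```text
clock: 4.8
position: [0.4962, 0.2474, 0.1935]
ee_rot: [0.001, 0.17, 0.985, 0.0]
wrist_force: [-0.7, 0.1, -1.6]
gripper_width: 0.0272
clock: 5.63
position: [0.4953, 0.2471, 0.2968]
ee_rot: [-0.0, 0.17, 0.985, -0.0]
wrist_force: [-0.4, 0.5, -1.3]
gripper_width: 0.0278
t 5.6333 pos [0.4953 0.2471 0.2968] F [-0.43  0.48 -1.29] w 0.027784452609711185 z [-9.e-04 -3.e-04 -1.e+00] y [ 0.335  0.942 -0.001]
tool shift [-0.1196 -0.2325 -0.0012]
```

View pics/lift.png

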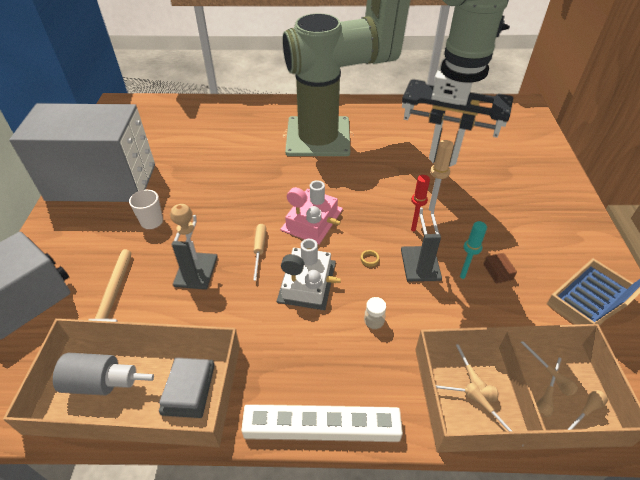

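The rod came free: handle at (441,160), bare rod running down to about (432,212), empty prongs at (428,222). I'm carrying it level to a point above the collar.

```bash
python3 -m creep '[[0,-0.008,-0.015,0,0,0,0],[0,-0.02,-0.038,0,0,0,0],[0,-0.033,-0.064,0,0,0,0],[0,-0.046,-0.09,0,0,0,0],[0,-0.06,-0.116,0,0,0,0],[0,-0.073,-0.142,0,0,0,0],[0,-0.086,-0.168,0,0,0,0],[0,-0.1,-0.194,0,0,0,0],[0,-0.11,-0.214,0,0,0,0],[0,-0.116,-0.226,0,0,0,0]]'
python3 -m creep '[[0,-0.003,-0.006,0,0,0,0],[0,-0.003,-0.006,0,0,0,0],[0,-0.003,-0.006,0,0,0,0],[0,-0.003,-0.006,0,0,0,0],[0,-0.003,-0.006,0,0,0,0],[0,-0.003,-0.006,0,0,0,0]]' 
python3 to.py 0.5305 -0.012 0.298
cat > look.py <<'E'
import sys
from h import *
from bench import get_image
I=[]
for n in("scene","top"):
    d=get_image(n); pickle.dump(d,open(sys.argv[1]+n+".pkl","wb"))
    x,y=proj(d,[.53,-.012,.15])[0].astype(int); I.append(cv2.resize(d["image"][y-50:y+50,x-50:x+50],(400,400),interpolation=cv2.INTER_CUBIC)); print(n,x-50,y-50)
cv2.imwrite(f"pics/{sys.argv[1]}.png",np.hstack(I))
E
python3 look.py over
```

```text
clock: 6.52
position: [0.5286, -0.0069, 0.296]
ee_rot: [-0.001, 0.171, 0.985, -0.0]
wrist_force: [0.2, -0.6, -2.3]
gripper_width: 0.0277
clock: 7.02
position: [0.5298, -0.0102, 0.2975]
ee_rot: [0.0, 0.169, 0.986, 0.0]
wrist_force: [-0.1, -0.9, -1.6]
gripper_width: 0.0272
t 7.0167 pos [ 0.5298 -0.0102  0.2975] F [-0.08 -0.86 -1.61] w 0.027204213859619086 z [ 1.e-04  2.e-04 -1.e+00] y [0.334 0.943 0.   ]
tool shift [-0.0012 -0.0015 -0.0005]
scene 258 176
top 272 178
```

View pics/over.png

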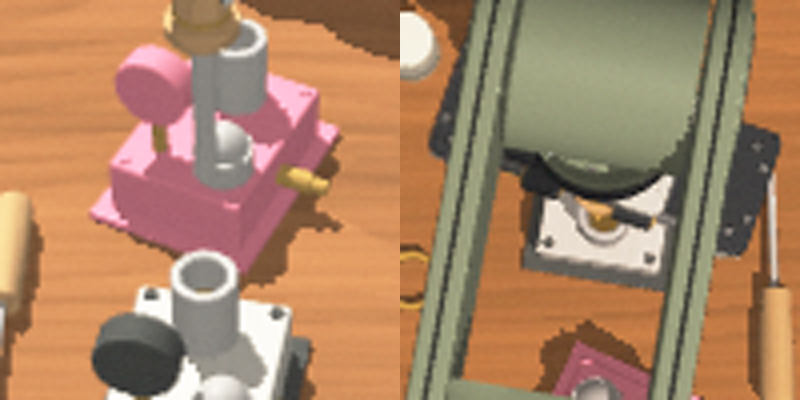

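Run:
```python
from h import *
d=pickle.load(open("overscene.pkl","rb")); W=cloud(d)
print("exp end",proj(d,[[.5298,-.0102,.1698],[.5298,-.0102,.2698],[.5305,-.012,.095]]))
q=W[176:232,300:320].reshape(-1,3); q=q[(q[:,2]>.15)&(abs(q[:,0]-.53)<.025)]
for lo in np.arange(.16,.30,.01):
    s=q[(q[:,2]>=lo)&(q[:,2]<lo+.01)]
    if len(s)>4: print(round(lo,2),len(s),"mean",s.mean(0).round(4),"y",s[:,1].min().round(4),s[:,1].max().round(4),"xmax",s[:,0].max().round(4))
print(q[:,2].min())
cv2.imwrite("pics/over2.png",cv2.resize(d["image"][185:265,280:340],(600,600*80//60)[0:2] if 0 else (450,600),interpolation=cv2.INTER_CUBIC))
```

```text
exp end [[309.58040002 219.62193398]
 [308.70077302 183.13616657]
 [309.32967169 243.83877959]]
0.17 23 mean [ 0.5321 -0.01    0.1752] y -0.0155 -0.0051 xmax 0.535
0.18 16 mean [ 0.5326 -0.0108  0.185 ] y -0.0152 -0.005 xmax 0.5351
0.19 20 mean [ 0.5332 -0.0103  0.195 ] y -0.015 -0.0068 xmax 0.5356
0.2 19 mean [ 0.532  -0.012   0.2044] y -0.017 -0.0066 xmax 0.5351
0.21 23 mean [ 0.5329 -0.0115  0.2148] y -0.0168 -0.0065 xmax 0.5366
0.22 22 mean [ 0.5329 -0.0112  0.2252] y -0.0165 -0.0063 xmax 0.5366
0.23 22 mean [ 0.5329 -0.0113  0.235 ] y -0.0163 -0.0061 xmax 0.5361
0.24 25 mean [ 0.5327 -0.0107  0.2454] y -0.016 -0.0061 xmax 0.5363
0.25 13 mean [ 0.5328 -0.0107  0.2536] y -0.0159 -0.0059 xmax 0.536
0.26 5 mean [ 0.545  -0.0084  0.2693] y -0.0149 0.0022 xmax 0.5467
0.27 117 mean [ 0.5399 -0.0099  0.2757] y -0.0272 0.006 xmax 0.5491
0.28 64 mean [ 0.5392 -0.0117  0.2853] y -0.0263 0.0022 xmax 0.5433
0.29 35 mean [ 0.5404 -0.0108  0.294 ] y -0.0222 0.0006 xmax 0.5426
0.16811956891004232
```

View pics/over2.png

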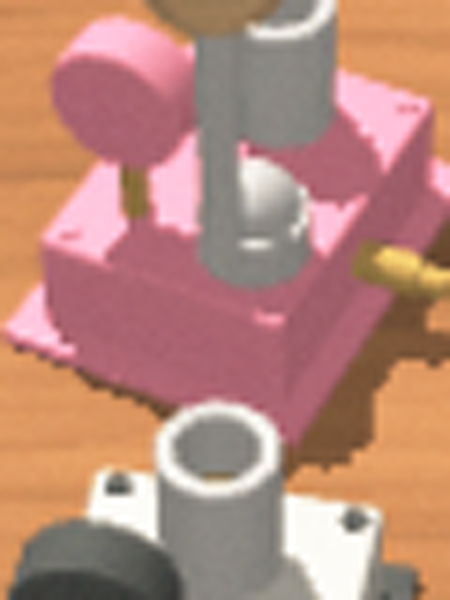

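```bash
python3 -m creep '[[0,-0.001,-0.001,0.005,0,0,0],[0,-0.001,-0.001,0.015,0,0,0],[0,-0.001,-0.001,0.025,0,0,0],[0,-0.001,-0.001,0.035,0,0,0],[0,-0.001,-0.001,0.045,0,0,0],[0,-0.001,-0.001,0.055,0,0,0],[0,-0.001,-0.001,0.062,0,0,0],[0,-0.001,-0.001,0.062,0,0,0],[0,-0.001,-0.001,0.062,0,0,0],[0,-0.001,-0.001,0.062,0,0,0]]' 
python3 to.py 0.5305 -0.012 0.19
python3 look.py near
```

```text
clock: 7.95
position: [0.5309, -0.0126, 0.2359]
ee_rot: [0.0, 0.17, 0.985, -0.0]
wrist_force: [0.4, 0.3, -0.7]
gripper_width: 0.0277
t 7.95 pos [ 0.5309 -0.0126  0.2359] F [ 0.43  0.29 -0.68] w 0.027684742704340303 z [ 9.e-04 -2.e-04 -1.e+00] y [0.335 0.942 0.   ]
tool shift [0.0006 0.0005 0.0459]
scene 258 176
top 272 178
```

View pics/near.png

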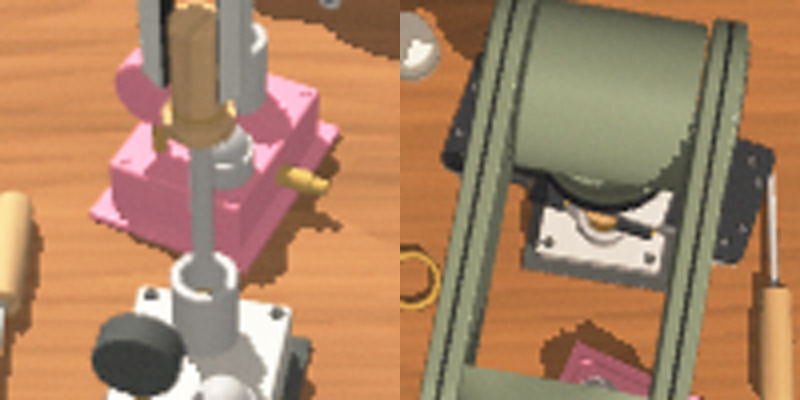

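Run:
```python
from h import *
d=pickle.load(open("nearscene.pkl","rb")); W=cloud(d)
c=cv2.resize(d["image"][225:265,290:330],(600,600),interpolation=cv2.INTER_CUBIC)
def dr(P,r,z,col):
    a=np.linspace(0,6.3,60);p=proj(d,np.c_[P[0]+r*np.cos(a),P[1]+r*np.sin(a),a*0+z])
    cv2.polylines(c,[(((p-[290,225]+.5)*15)).astype(int)],False,col,1)
dr((.5307,-.0124),.006,.108,(0,0,255)); dr((.5305,-.012),.013,.095,(0,255,0)); dr((.5305,-.012),.019,.095,(0,255,0))
cv2.imwrite("pics/near2.png",c)
q=W[200:255,300:320].reshape(-1,3); q=q[(q[:,2]>.09)&(q[:,2]<.2)&(abs(q[:,0]-.53)<.02)]
for lo in np.arange(.09,.2,.01):
    s=q[(q[:,2]>=lo)&(q[:,2]<lo+.01)]
    if len(s)>4: print(round(lo,2),len(s),s.mean(0).round(4),s[:,1].min().round(4),s[:,1].max().round(4),s[:,0].max().round(4))
```

```text
0.09 101 [ 0.5342 -0.0128  0.0933] -0.0305 0.0049 0.5493
0.1 5 [ 0.5334 -0.0124  0.1081] -0.0167 -0.0082 0.5356
0.11 17 [ 0.5329 -0.0129  0.1145] -0.0189 -0.008 0.5363
0.12 18 [ 0.5328 -0.0132  0.1244] -0.0187 -0.0078 0.5366
0.13 22 [ 0.5333 -0.0127  0.1354] -0.0183 -0.0077 0.5365
0.14 16 [ 0.5339 -0.0136  0.1456] -0.0182 -0.0077 0.5373
0.15 17 [ 0.5343 -0.0134  0.1551] -0.0179 -0.0094 0.5372
0.16 17 [ 0.5341 -0.0136  0.1654] -0.0177 -0.0092 0.5372
0.17 16 [ 0.5344 -0.0136  0.1755] -0.0196 -0.0091 0.5371
0.18 23 [ 0.5339 -0.0142  0.1847] -0.0194 -0.0089 0.5375
0.19 9 [ 0.5344 -0.0134  0.1923] -0.0171 -0.0089 0.5358
```

View pics/near2.png

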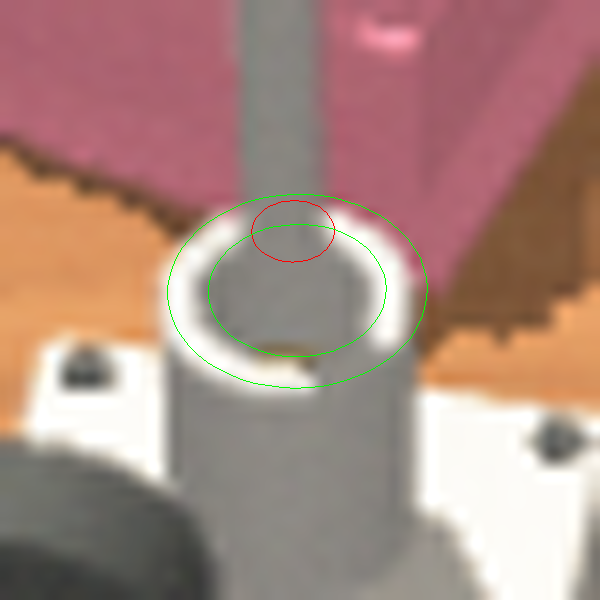

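The rod (crop x≈282) sits inside the collar's bore (centre about (287,295)), under 1 mm off. The projected overlays share one small offset with the picture. I'm going in to just above the stem.

```bash
python3 -m creep '[[0,0,0.0005,0.006,0,0,0],[0,0,0.0005,0.012,0,0,0],[0,0,0.0005,0.018,0,0,0],[0,0,0.0005,0.023,0,0,0],[0,0,0.0005,0.028,0,0,0],[0,0,0.0005,0.028,0,0,0],[0,0,0.0005,0.028,0,0,0],[0,0,0.0005,0.028,0,0,0]]'
python3 to.py 0.5305 -0.012 0.19
python3 -m creep '[[0,0,0,0,0,0,0],[0,0,0,0,0,0,0]]'; python3 to.py
python3 look.py in1
```

```text
clock: 8.72
position: [0.5308, -0.0121, 0.2075]
ee_rot: [0.0, 0.17, 0.985, -0.0]
wrist_force: [0.7, 0.2, 0.1]
gripper_width: 0.0274
t 8.7167 pos [ 0.5308 -0.0121  0.2075] F [0.68 0.24 0.11] w 0.027424784979636605 z [ 2.e-04 -1.e-04 -1.e+00] y [0.335 0.942 0.   ]
tool shift [ 0.0003 -0.      0.0175]
clock: 8.88
position: [0.531, -0.0121, 0.2079]
ee_rot: [0.0, 0.17, 0.985, -0.0]
wrist_force: [1.4, 0.1, 0.0]
gripper_width: 0.0276
t 8.8833 pos [ 0.531  -0.0121  0.2079] F [1.44 0.15 0.  ] w 0.027561197215386767 z [ 8.e-04 -2.e-04 -1.e+00] y [0.335 0.942 0.   ]
scene 258 176
top 272 178
```

View pics/in1.png

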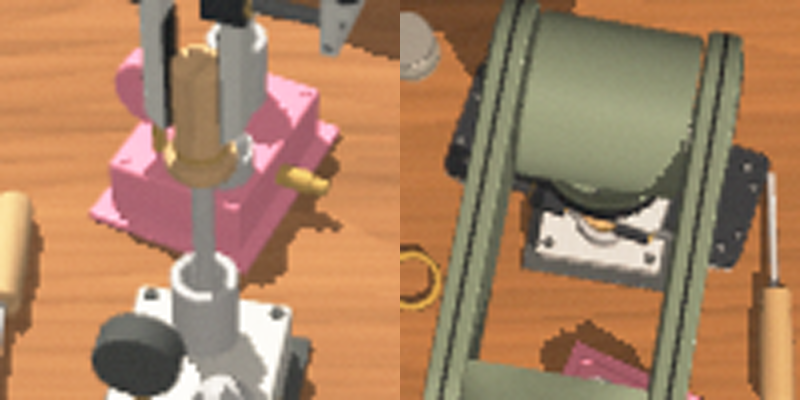

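The rod is inside the collar mouth, and the front rim overlaps it at crop (204,285). Next I'll approach contact in small steps, reading the force several times at each level.

```bash
g(){ grep -E 'pos|force' | tr '\n' ' '; echo; }
for i in 1 2 3 4; do python3 -m creep '[[0,0,0,0,0,0,0]]' | g; done
python3 -m creep '[[0,0,0,0.002,0,0,0],[0,0,0,0.004,0,0,0],[0,0,0,0.004,0,0,0]]' | g
for i in 1 2 3 ; do python3 -m creep '[[0,0,0,0,0,0,0]]' | g; done
python3 -m creep '[[0,0,0,0.002,0,0,0],[0,0,0,0.002,0,0,0],[0,0,0,0.002,0,0,0]]' | g
for i in 1 2 3 ; do python3 -m creep '[[0,0,0,0,0,0,0]]' | g; done
python3 -m creep '[[0,0,0,0.002,0,0,0],[0,0,0,0.002,0,0,0],[0,0,0,0.002,0,0,0]]' | g
for i in 1 2 3 ; do python3 -m creep '[[0,0,0,0,0,0,0]]' | g; done
```

```text
position: [0.5308, -0.0121, 0.2077] wrist_force: [0.7, 0.3, -0.7] 
position: [0.5307, -0.0121, 0.2076] wrist_force: [-0.1, 0.1, -1.1] 
position: [0.5307, -0.0121, 0.2075] wrist_force: [0.2, 0.0, -1.8] 
position: [0.5307, -0.0121, 0.2075] wrist_force: [-0.0, 0.1, -1.5] 
position: [0.5302, -0.012, 0.2028] wrist_force: [-0.5, 0.3, -1.1] 
position: [0.5304, -0.012, 0.2031] wrist_force: [0.2, -0.2, -1.1] 
position: [0.5306, -0.012, 0.2033] wrist_force: [-0.2, 0.2, -0.4] 
position: [0.5307, -0.0121, 0.2035] wrist_force: [-0.7, 0.6, -0.6] 
position: [0.5305, -0.012, 0.2013] wrist_force: [0.1, -0.6, -0.7] 
position: [0.5306, -0.0121, 0.2014] wrist_force: [-0.1, 0.5, -0.1] 
position: [0.5307, -0.0121, 0.2015] wrist_force: [0.8, -0.1, -2.1] 
position: [0.5307, -0.0121, 0.2015] wrist_force: [-0.7, 0.2, -0.4] 
position: [0.5309, -0.0121, 0.1996] wrist_force: [0.6, -0.5, -0.2] 
position: [0.5309, -0.0121, 0.1996] wrist_force: [-0.1, -0.5, 0.5] 
position: [0.5309, -0.0121, 0.1997] wrist_force: [0.7, -0.5, 0.7] 
position: [0.5308, -0.0121, 0.1996] wrist_force: [0.7, -0.0, 0.3]
```

```bash
g(){ grep -E 'pos|force' | tr '\n' ' '; echo; }
for k in 1 2 3 4 5; do python3 -m creep '[[0,0,0,0.001,0,0,0],[0,0,0,0.001,0,0,0],[0,0,0,0.001,0,0,0]]' | g
for i in 1 2 3 4; do python3 -m creep '[[0,0,0,0,0,0,0]]' | g; done; done; python3 look.py in2
```

```text
position: [0.5309, -0.0121, 0.1988] wrist_force: [-0.3, -0.0, 2.1] 
position: [0.5309, -0.0121, 0.1988] wrist_force: [-0.7, 0.2, 2.2] 
position: [0.5309, -0.0121, 0.1987] wrist_force: [0.8, 0.7, 2.1] 
position: [0.5309, -0.0121, 0.1986] wrist_force: [0.3, 0.5, 2.4] 
position: [0.5308, -0.0121, 0.1986] wrist_force: [0.7, -0.3, 2.6] 
position: [0.5308, -0.0121, 0.1975] wrist_force: [0.7, -0.6, 2.0] 
position: [0.5308, -0.0121, 0.1975] wrist_force: [0.6, 0.6, 1.3] 
position: [0.5308, -0.0121, 0.1975] wrist_force: [0.2, -0.3, 1.9] 
position: [0.5308, -0.0121, 0.1975] wrist_force: [0.8, -0.9, 1.6] 
position: [0.5308, -0.0121, 0.1975] wrist_force: [0.5, 0.7, 2.8] 
position: [0.5308, -0.0121, 0.1965] wrist_force: [1.0, -0.3, 2.5] 
position: [0.5308, -0.0121, 0.1965] wrist_force: [0.2, -0.2, 2.8] 
position: [0.5308, -0.0121, 0.1965] wrist_force: [0.7, -0.9, 3.0] 
position: [0.5307, -0.0121, 0.1965] wrist_force: [0.4, 0.3, 2.3] 
position: [0.5307, -0.0121, 0.1965] wrist_force: [0.5, 0.5, 2.9] 
position: [0.5307, -0.0121, 0.1955] wrist_force: [0.9, 0.3, 2.3] 
position: [0.5307, -0.012, 0.1955] wrist_force: [0.4, -0.5, 3.2] 
position: [0.5308, -0.0121, 0.1955] wrist_force: [1.5, -0.1, 2.8] 
position: [0.5307, -0.0121, 0.1955] wrist_force: [0.4, -0.1, 3.7] 
position: [0.5307, -0.0121, 0.1955] wrist_force: [1.3, -0.9, 3.1] 
position: [0.5307, -0.0121, 0.1944] wrist_force: [1.1, -0.3, 3.5] 
position: [0.5307, -0.0121, 0.1945] wrist_force: [0.5, -0.0, 3.1] 
position: [0.5307, -0.0121, 0.1945] wrist_force: [1.1, -0.5, 3.6] 
position: [0.5307, -0.0121, 0.1945] wrist_force: [0.3, -0.1, 3.5] 
position: [0.5307, -0.0121, 0.1945] wrist_force: [0.7, 0.5, 2.0] 
scene 258 176
top 272 178
```

View pics/in2.png

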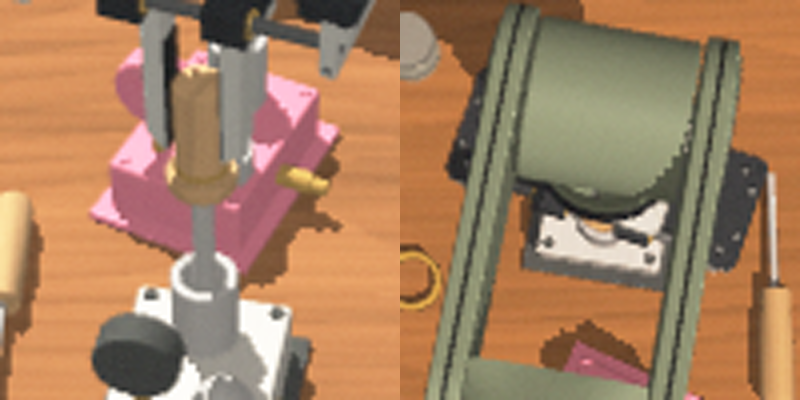

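Contact shows at TCP z≈0.199 to 0.1997, which agrees with the geometric prediction of 0.1997. Half travel is therefore TCP z≈0.1893.

```bash
g(){ grep -E 'pos|force' | tr '\n' ' '; echo; }
python3 -m creep '[[0,0,0,0.001,0,0,0],[0,0,0,0.002,0,0,0],[0,0,0,0.003,0,0,0],[0,0,0,0.004,0,0,0],[0,0,0,0.005,0,0,0],[0,0,0,0.005,0,0,0],[0,0,0,0.005,0,0,0]]' | g
for i in 1 2 3 4 5 6 7 8; do python3 -m creep '[[0,0,0,0,0,0,0]]' | g; done;  python3 look.py in3; python3 to.py
python3 - <<'E'
from h import *
# handle features: lower flange & top, in frames with known TCP z
for n,z in(("over",.2975),("near",.2359),("in1",.2077),("in2",.1945),("in3",None)):
    d=pickle.load(open(n+"scene.pkl","rb")); W=cloud(d); im=d["image"].astype(int)
    m=(im[...,2]>im[...,0]+30)&(abs(W[...,0]-.54)<.03)&(abs(W[...,1]+.012)<.03)&(W[...,2]>.13)
    q=W[m]; r=np.where(m.any(1))[0]
    fl=q[np.hypot(q[:,0]-.53,q[:,1]+.012)>.0165]
    print(n,z,"rows",r.min(),r.max(),"z",np.percentile(q[:,2],[1,99]).round(4),"flange med z",np.median(fl[:,2]).round(4),len(fl))
E
```

```text
position: [0.5308, -0.0121, 0.1896] wrist_force: [0.6, -0.4, 4.2] 
position: [0.5308, -0.0121, 0.1896] wrist_force: [0.7, 0.4, 4.7] 
position: [0.5308, -0.0121, 0.1896] wrist_force: [-0.1, 0.3, 4.1] 
position: [0.5307, -0.0121, 0.1895] wrist_force: [0.9, -0.2, 3.7] 
position: [0.5307, -0.0121, 0.1895] wrist_force: [0.7, -0.8, 4.7] 
position: [0.5307, -0.0121, 0.1895] wrist_force: [0.4, -0.4, 4.5] 
position: [0.5307, -0.0121, 0.1895] wrist_force: [0.3, -0.3, 5.3] 
position: [0.5307, -0.0121, 0.1895] wrist_force: [0.8, 0.1, 5.8] 
position: [0.5307, -0.012, 0.1895] wrist_force: [0.4, -0.3, 5.4] 
scene 258 176
top 272 178
t 15.1833 pos [ 0.5307 -0.0121  0.1895] F [0.78 0.15 4.98] w 0.02750671659195301 z [ 1.e-04 -0.e+00 -1.e+00] y [ 0.335  0.942 -0.   ]
over 0.2975 rows 111 209 z [0.2167 0.4246] flange med z 0.4147 198
near 0.2359 rows 140 232 z [0.1828 0.364 ] flange med z 0.3484 207
in1 0.2077 rows 152 226 z [0.1804 0.3347] flange med z 0.3208 190
in2 0.1945 rows 158 227 z [0.1669 0.3226] flange med z 0.3028 188
in3 None rows 161 228 z [0.1624 0.3166] flange med z 0.2947 182
```

View pics/in3.png

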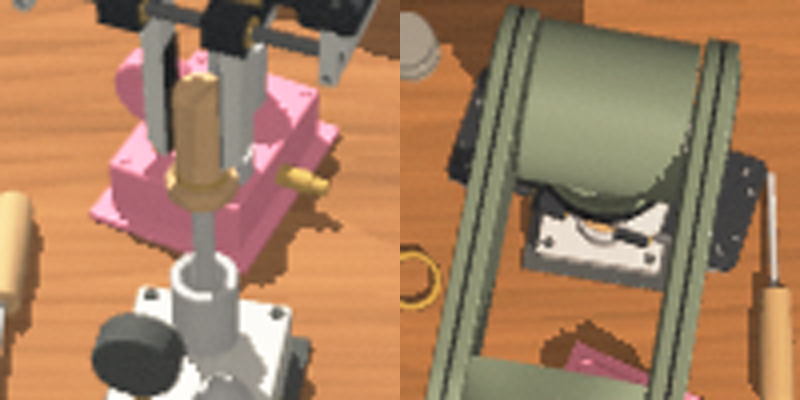

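The force averages 4.8 N. With about 1.2 N of tool weight that makes about 6 N at the stem, which is the half-way value. Last, a check that the rod has not slipped in the grip.

Run:
```python
from h import *
L={n:pickle.load(open(n+"scene.pkl","rb")) for n in("near","in1","in2","in3")}
P={"near":[.5309,-.0126,.2359],"in1":[.5309,-.0121,.2077],"in2":[.5307,-.0121,.1945],"in3":[.5307,-.0121,.1895]}
off=np.array([.012,0,-.0237]) # flange front
up=lambda i:cv2.resize(i,None,fx=8,fy=8,interpolation=cv2.INTER_CUBIC)
for ref in("near","in1"):
  p=proj(L[ref],np.array(P[ref])+off)[0]; x,y=p.astype(int)
  T=up(L[ref]["image"])[(y-6)*8:(y+7)*8,(x-9)*8:(x+10)*8]
  for n in L:
    r=cv2.matchTemplate(up(L[n]["image"])[150*8:260*8,280*8:340*8],T,cv2.TM_CCOEFF_NORMED);_,v,_,l=cv2.minMaxLoc(r)
    obs=np.array([l[0]/8+280-(x-9),l[1]/8+150-(y-6)]); print(ref,n,round(v,2),"obs",obs,"pred",(proj(L[n],np.array(P[n])+off)[0]-p).round(2))
d=L["in3"]; cv2.imwrite("pics/fin.png",d["image"])
```

```text
near near 1.0 obs [0. 0.] pred [0. 0.]
near in1 0.65 obs [ 0.625 10.   ] pred [0.52 9.94]
near in2 0.61 obs [ 0.75  14.625] pred [ 0.64 14.38]
near in3 0.62 obs [ 0.75 16.  ] pred [ 0.68 16.07]
in1 near 0.65 obs [ -0.625 -10.125] pred [-0.52 -9.94]
in1 in1 1.0 obs [0. 0.] pred [0. 0.]
in1 in2 0.87 obs [0.   4.25] pred [0.12 4.44]
in1 in3 0.87 obs [0.    5.875] pred [0.17 6.13]
```

View pics/fin.png

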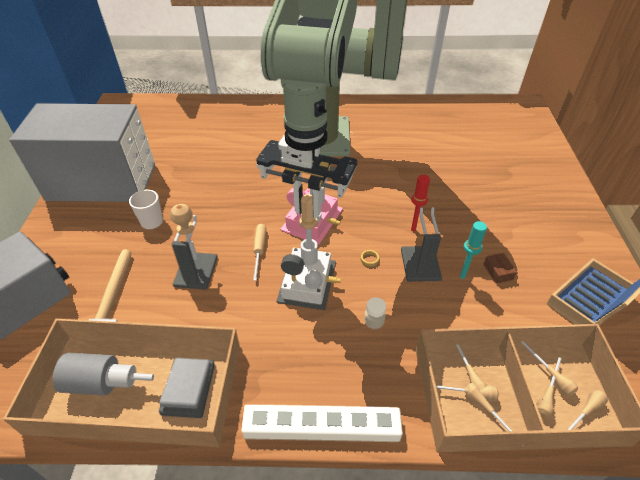

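The flange moved as predicted to within 0.3 px (under 1 mm), so there is no meaningful slip. In the picture the rod stands upright in the collar at (309,245), the scraper still hangs at (182,215), and everything else is in place. Handing in.

```bash
python3 -c "
from bench import job;print(job.hand_in())"; python3 to.py
```

```text
the job is handed in; nothing more can be done
None
the job is handed in; nothing more can be done
```

I lifted the light-wood push rod off its hook, lowered it into the collar of the grey air unit, and pressed the bleed stem to about half travel. I handed in at about 15 s with the rod upright and still gripped at 40 N.

**Stem travel:** Two checks on how far the stem is pressed agree to within about 1 mm.
- **Position:** the TCP stood 10.2 mm below the predicted contact height, or about 9.5 mm below where the force showed contact.
- **Force:** the wrist read about 4.8 N; adding about 1.2 N of tool weight gives about 6 N, the half-way value. Single readings varied by about 1 N.

**Other checks:**
- **Slip:** the rod slipped less than about 1 mm in the grip.
- **Calibration:** my projected overlays sat about 0.7 px off the scene image. Rod and collar were shifted alike, so it did not affect the fit.
- **Surroundings:** the last picture shows the scraper still on its hook and nothing else visibly moved.

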